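# Find the hidden catch of the battery cover

## Task

The cold-store temperature recorder on the counter needs new batteries, and the catch of its battery cover is hidden: one of the five look-alike flush caps on its flat top panel gives when pressed. Feel along the caps with the fingertips until one sinks in, press that one in so that the grey cover springs open by itself, then take the fingers away so the catch comes back up. Do not push on the cover, and leave the bottle, carton, tin and loose battery where they stand.

Things in the scene. Friction and masses are not known exactly. Their poses are not given: they have to be found in the camera images.
- recorder: cold-store temperature recorder: white plastic box fixed to the counter, 200 mm (its x, depth) by 300 mm (its y, width) by 60 mm high, black corner bumpers. Origin: centre of its underside; z up, x away from the robot, yaw within 0.3. The top's near half (x < 0) has a row of five grey caps along y, the far half the grey battery cover, whose near edge is 54 mm from the caps' centre line.
- panel_top (a point): centre of the recorder's flat top panel, 60 mm above the counter. The five caps are identical grey squares, 42 mm wide, 52 mm apart, each in a 44 mm square opening and flush with the panel. Four are solid and do not give (under 1 mm); one, at any of the five places and unmarked, is the hidden catch.
- catch (a joint): travel of the hidden catch cap, straight down: 0 flush (at rest) to 0.006 m fully in. A spring returns it: about 1.5 N starts it, about 5.5 N bottoms it. It lets the cover go at about 3.5 to 4.5 mm, so the fingertips must sink about 5 mm below the panel face, inside the 44 mm opening.
- cover (a joint): angle of the grey battery cover, 88 by 240 by 5 mm, hinged along the recorder's far (+x) edge: 0 shut and flush, 0.6 rad fully open (near edge risen by 50 mm). A spring lifts it within a second once the catch lets go, and it stays up; it cannot be opened otherwise.
- oil: full yellow oil bottle, 64 mm across, 190 mm tall, standing on the counter, loose; origin at the centre of its base. To be left alone.
- carton: small brown carton, 80 by 60 by 70 mm high, loose; origin at the centre of its base. To be left alone.
- tin: red food tin, 66 mm across, 75 mm tall, standing, loose; origin at the centre of its base. To be left alone.
- cell: blue fresh battery cell, 33 mm across, 60 mm tall, standing on end, loose; origin at the centre of its base. To be left alone.
- cap1 (a point): on the panel face: centre of the top of the first of the five square caps, counted from the recorder's -y end (at x -55 mm, y -104 mm, z 60 mm in the recorder's frame). Its z axis points up. Whether this cap is the catch is not known beforehand.
- cap2 (a point): on the panel face: centre of the top of the second of the five square caps, counted from the recorder's -y end (at x -55 mm, y -52 mm, z 60 mm in the recorder's frame). Its z axis points up. Whether this cap is the catch is not known beforehand.
- cap3 (a point): on the panel face: centre of the top of the third (middle) of the five square caps, counted from the recorder's -y end (at x -55 mm, y +0 mm, z 60 mm in the recorder's frame). Its z axis points up. Whether this cap is the catch is not known beforehand.
- cap4 (a point): on the panel face: centre of the top of the fourth of the five square caps, counted from the recorder's -y end (at x -55 mm, y +52 mm, z 60 mm in the recorder's frame). Its z axis points up. Whether this cap is the catch is not known beforehand.
- cap5 (a point): on the panel face: centre of the top of the fifth of the five square caps, counted from the recorder's -y end (at x -55 mm, y +104 mm, z 60 mm in the recorder's frame). Its z axis points up. Whether this cap is the catch is not known beforehand.

How it is judged:
By the outcome, as a careful person would: the job done as asked, in the order asked, and still so for the second after the job is handed in, with the robot touching nothing.
It also fails if it takes over 48 s, if anything falls off the work surface, if the arm or the gripper's body presses on something with over 40 N, if the wrist force passes 120 N, or if a joint passes its speed limit or range.

## Robot

A 6-joint arm with a two-finger parallel gripper is mounted at the origin on the work surface. World frame = base frame: x ahead of the robot, y to its left, z up, the work surface at z = 0. Lengths are in mm, angles in degrees, forces in N, time in s.
With the tool pointing down it reaches from about 300 to 850 mm from the base axis. Payload 4.2 kg.
Tool frame: the origin (TCP) lies on the centre line of the jaws, within the pads' length; the fingertips stand 14 mm ahead of it and the grasp point (between the pads) lies 5 mm behind it; z points along the fingers, y is the direction in which the jaws open and shut (so a half turn about z gives the same grasp; the last joint's range is limited). The gripper opens to 91 mm and grips with 3 to 60 N. Pads are 32 mm wide; open, the fingers measure 118 mm over their backs; the gripper's body (76 mm by 178 mm) begins 60 mm behind the grasp point.
Start: joints at [-67.323, 18.312, 89.639, -0, 72.044, -1.146], TCP at [232.26, -526.022, 205.776] pointing down, gripper open.
Joint ranges: [-177.97, 177.97], [-48.28, 115.42], [12.27, 149.76], [-77.06, 257.06], [2.81, 150.46], [-146.56, 146.56]. Speed limits (degrees/s): [147.25, 147.25, 180, 180, 180, 180].

## Interface

Orientations are given as [roll, pitch, yaw] about the fixed x, y, z axes, in that order (R = Rz(yaw) Ry(pitch) Rx(roll)).
In Python, from workcell import env gives the robot as it stands.
- The arm moves only by the tool play_rows, never from a script. Its argument "increments" is a list of rows, each a list of 5 numbers: the shift along the world's x, y, z in mm, then the turn about the world's z in degrees, then the closure, from 0 (fully open) to 1 (shut). In form: [[x, y, z, yaw, fingers], ...]. A call has 1 to 20 rows; each row shifts and turns the commanded pose from where the row before left it; what a row does not reach is not made up. A row lasts 1/8 s, in which the tool goes at most 62.5 mm and 10.7 degrees, less where a joint would pass 70% of its speed; a pose out of reach is approached as far as the arm can. A call is refused whole if a number of a shift passes 62.5 or a number of a turn 10.7, either way. A call with a gripper value outside its range is refused whole. The fingers move at their own pace and stop on an object; "newtons" is the grip in N (left out, the last holds). Time passes only in rows, so rows that do not move let the fingers close. It gives the time, the measured TCP pose, the force and the opening at its end, in the units of the state.
- env.state(): the state, without advancing time (a new reading comes with each control period).
- env.grab_frame(name): name is "scene" or "top" or "wrist"; returns the picture (400x640x3 uint8, red, green, blue); there is no depth.
- env.calibration(name): a dict with "fx", "fy", "cx", "cy" (pixels), "R" (3x3) and "t" (3): a world point X has camera coordinates R X + t; the wrist camera has in their place "hand_eye" (4x4, takes a point from camera to tool coordinates, whose origin is the TCP and whose axes are the flange's). Camera axes: x right, y down, z forward; pixel columns grow to the right and rows downward; lengths in mm; the calibration is good to about 2 mm. A picture is of the moment at which its call begins: read the wrist's pose just before it. calibration takes no time and is no camera call.
- env.job_done(): hands the job in, once; it reports no verdict.
The state is a dict: "time_s": time; "qpos": joint angles; "qvel": joint speeds; "effort": joint torques, N m; "ee_pos": TCP position; "ee_rot": TCP orientation; "force": force on the tool from outside, world axes, zero at the start; "torque": the same for the moment, N m; "gripper_width": finger opening in mm.
Only numpy, scipy, OpenCV 4.12 (cv2) and the standard library are available. Lean on these libraries where they do the work, as an engineer would, in place of code of your own. Each camera call takes 0.05 s, during which the arm holds its last target.

## Working session

There is one attempt and no reset: what is moved stays moved. The work goes in short steps, Python scripts to look and compute and a tool call to move; the robot and the scene stay as the last step left them, time stands still between calls to the robot, and variables do not carry over. Pictures are saved under pics/ and viewed, and the job is handed in when it is done.

Besides the shell and the picture viewer there is one more tool, called after "Request:" as a command line: name --pt "numbers of a row" for each row, then --argument value for the rest. play_rows: Moves the arm, as the interface text tells. Its arguments: {"type":"object","properties":{"increments":{"type":"array"},"newtons":{"type":"number"}},"required":["increments"]}

```bash
mkdir -p pics; python3 - <<'E'
from workcell import env
import cv2
print(env.state())
for n in("scene","top"):
    cv2.imwrite(f"pics/{n}0.png",env.grab_frame(n)[:,:,::-1])
    print(env.calibration(n))
print(env.calibration("wrist"))
E
```

```text
{'time_s': 0.0, 'qpos': array([-6.73246341e+01,  1.83507021e+01,  8.97057487e+01, -2.05664429e-03,
        7.20451700e+01, -1.14425377e+00]), 'qvel': array([-0.04095575,  0.04246811,  0.00127936, -0.02573428,  0.01954282,
       -0.03106007]), 'effort': array([-7.01549743e-04, -4.12462449e+01, -2.31973135e+01,  7.26164994e-02,
        4.59191320e-02, -1.67041508e-04]), 'ee_pos': array([ 232.02163911, -525.53592008,  204.93417624]), 'ee_rot': array([-1.79898360e+02, -7.43657415e-05,  2.38202553e+01]), 'force': array([ 0.33755704, -0.04062046, -0.33077783]), 'torque': array([-0.02505294, -0.02919267, -0.0059429 ]), 'gripper_width': 91.00858834761938}
{'fx': 450.62882178959427, 'fy': 450.62882178959427, 'cx': 323.8221309833221, 'cy': 199.53058533369278, 'R': array([[ 0.26168671,  0.9651032 , -0.00979133],
       [ 0.70624553, -0.19839253, -0.6796011 ],
       [-0.65782772,  0.1709275 , -0.73351651]]), 't': array([-161.60444708, -361.06264444, 1780.57447818])}
{'fx': 375.9632574689246, 'fy': 375.9632574689246, 'cx': 313.71931010529914, 'cy': 199.96859701445266, 'R': array([[-3.39334896e-03, -9.99994242e-01, -1.82281974e-05],
       [-9.74159316e-01,  3.30979817e-03, -2.25837711e-01],
       [ 2.25836471e-01, -7.48588994e-04, -9.74164939e-01]]), 't': array([  4.87389887, 596.81959621, 908.90674018])}
{'fx': 350.41773244066906, 'fy': 350.41773244066906, 'cx': 319.3096573438254, 'cy': 192.64206209040228, 'hand_eye': array([[ 9.76367840e-04, -9.54672940e-01, -2.97655209e-01,
         8.45207096e+01],
       [ 9.99999519e-01,  9.04148258e-04,  3.80310812e-04,
        -1.73705693e+00],
       [-9.39480017e-05, -2.97655437e-01,  9.54673364e-01,
        -1.78780703e+02],
       [ 0.00000000e+00,  0.00000000e+00,  0.00000000e+00,
         1.00000000e+00]])}
```

View pics/scene0.png

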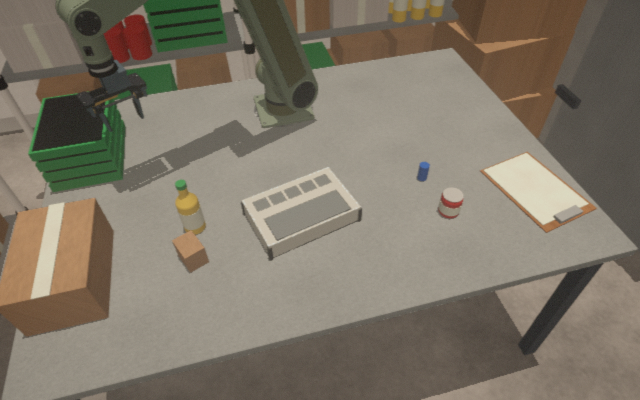

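View pics/top0.png

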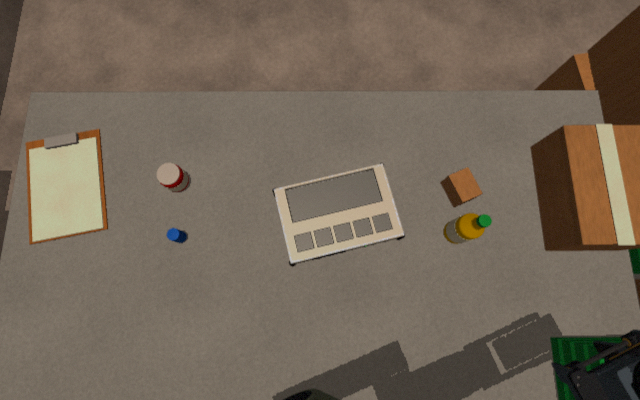

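The scene is clear: the recorder is in the middle, with the caps in the top view running from (304,242) to (381,223) and cap1 on the right. The bottle and carton are at right (465,230)/(462,187), and the tin and cell are far to the left. I'll zoom in next.

```bash
python3 - <<'E'
import cv2
im=cv2.imread("pics/top0.png")[155:270,265:415]
cv2.imwrite("pics/topc.png",cv2.resize(im,None,fx=5,fy=5,interpolation=cv2.INTER_CUBIC))
E
```

```text
(no output)
```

View pics/topc.png

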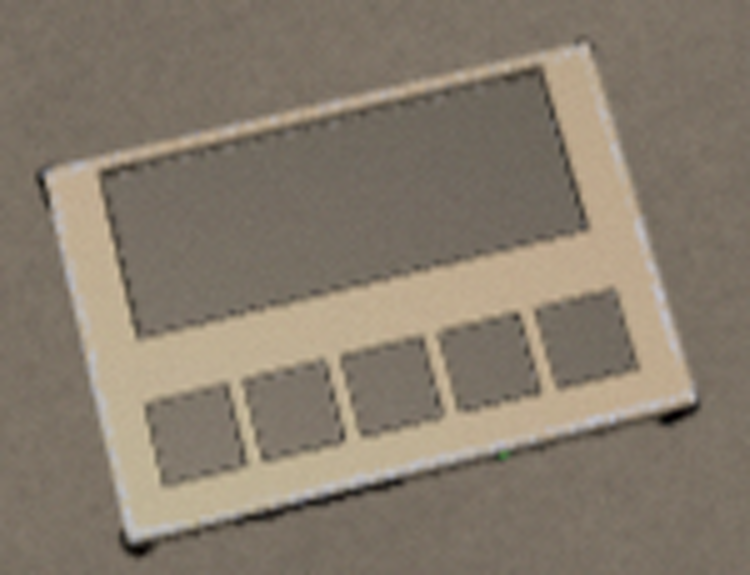

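```bash
cat > h.py <<'E'
import numpy as np
from workcell import env
def ray(c,R,t,uv,z):
    d=np.array([(uv[0]-c['cx'])/c['fx'],(uv[1]-c['cy'])/c['fy'],1.])
    o=-R.T@t; d=R.T@d
    return o+d*(z-o[2])/d[2]
E
python3 - <<'E'
from h import *
c=env.calibration("top")
for p in [(587,338),(490,361),(392,386),(294,410),(196,434),(103,171),(140,336),(587,231),(542,68)]:
    print(p,ray(c,c['R'],c['t'],(p[0]/5+264.6,p[1]/5+154.6),60).round(1))
E
```

```text
(587, 338) [ 539.1 -173.5   60. ]
(490, 361) [ 527.3 -123.    60. ]
(392, 386) [514.5 -72.2  60. ]
(294, 410) [502.3 -21.7  60. ]
(196, 434) [490.1  28.6  60. ]
(103, 171) [629.3  78.   60. ]
(140, 336) [541.   57.7  60. ]
(587, 231) [ 595.9 -176.1   60. ]
(542, 68) [ 685.4 -156.    60. ]
```

```bash
python3 - <<'E'
from h import *
import cv2
c=env.calibration("top")
print(ray(c,c['R'],c['t'],(483,221),190)); print(ray(c,c['R'],c['t'],(452,236),10))
c=env.calibration("scene")
print(ray(c,c['R'],c['t'],(182,185),190))
y=np.degrees(np.arctan2(49,202.1));print(y)
E
```

```text
[ 519.01577804 -375.69969392  190.        ]
[ 509.27379083 -369.97676432   10.        ]
[ 532.70299514 -375.0831184   190.        ]
13.628617670974421
```

Request:
play_rows --pt "10 12 0 -1 1" --pt "25 29 0 -1 1" --pt "31 35 0 -1.2 1" --pt "31 35 0 -1 1" --pt "31 35 0 -1 1" --pt "31 35 0 -1 1" --pt "31 35 0 -1 1" --pt "31 35 -10 -1 1" --pt "31 35 -15 -1 1" --pt "31 35 -20 -1 1" --pt "20 23 -20 0 1" --pt "4 8 -10 0 1" --pt "0 0 0 0 1" --pt "0 0 0 0 1" --newtons 20

```text
time_s: 1.85
ee_pos: [539.0, -175.0, 131.5]
ee_rot: [179.9, -0.0, 13.6]
force: [0.1, -0.2, -0.1]
gripper_width: 0.2
```

```bash
python3 - <<'E'
from h import *
import cv2
s=env.state();print(s)
cv2.imwrite("pics/w1.png",env.grab_frame("wrist")[:,:,::-1])
E
```

```text
{'time_s': 1.85, 'qpos': array([-1.91328716e+01,  2.07886282e+01,  9.72498067e+01, -3.09997891e-02,
        6.19049608e+01,  5.73143493e+01]), 'qvel': array([-0.46931392, -0.40156054, -0.26693467,  0.09445933, -0.14933747,
        0.12335443]), 'effort': array([ 4.31244196e-01, -4.10748267e+01, -2.10746473e+01,  8.27487116e-02,
       -3.53219686e-02, -2.42644244e-03]), 'ee_pos': array([ 539.01171319, -174.99726097,  131.45081817]), 'ee_rot': array([ 1.79946405e+02, -3.28617904e-02,  1.35673798e+01]), 'force': array([ 0.1301839 , -0.17993192, -0.11288794]), 'torque': array([ 0.04407992, -0.03252875, -0.00343348]), 'gripper_width': 0.2398240378344768}
```

View pics/w1.png

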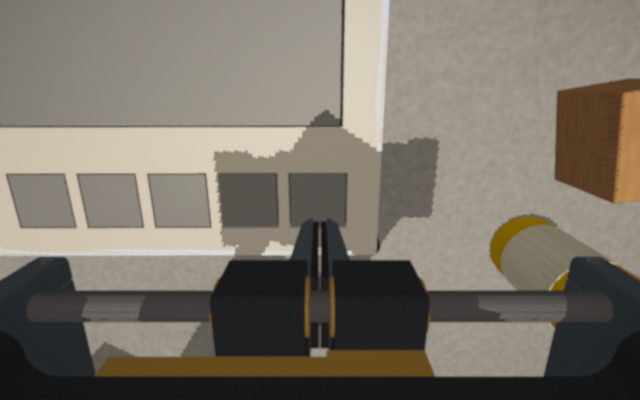

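The wrist view shows cap1 at (290–347, 172–227), and the closed fingertips appear at about (320,222). I'll check cap1's position against the top-view estimate.

```bash
python3 - <<'E'
from h import *
from scipy.spatial.transform import Rotation as Ro
c=env.calibration("wrist");H=c['hand_eye']
s=env.state()
T=np.eye(4);T[:3,:3]=Ro.from_euler('xyz',s['ee_rot'],degrees=True).as_matrix();T[:3,3]=s['ee_pos']
M=np.linalg.inv(T@H)
for p in [(318,199.5),(248.5,200),(180,200),(109,200.5),(40,200.5),(343,126),(3,126)]:
    print(p,ray(c,M[:3,:3],M[:3,3],p,60).round(1))
E
```

```text
(318, 199.5) [ 539.3 -172.5   60. ]
(248.5, 200) [ 526.6 -121.7   60. ]
(180, 200) [514.5 -71.6  60. ]
(109, 200.5) [501.5 -19.7  60. ]
(40, 200.5) [489.3  30.8  60. ]
(343, 126) [ 596.7 -176.9   60. ]
(3, 126) [540.2  56.5  60. ]
```

Both views agree to within 2 mm. Next I'll descend to just above cap1 and feel it.

Request:
play_rows --pt "0 2 -15 0 1" --pt "0 0 -20 0 1" --pt "0 0 -14 0 1" --pt "0 0 -4 0 1" --pt "0 0 0 0 1" --pt "0 0 0 0 1"

```text
time_s: 2.65
ee_pos: [539.8, -172.2, 78.4]
ee_rot: [180.0, -0.1, 13.6]
force: [-0.0, -0.0, -0.5]
gripper_width: 0.3
```

Request:
play_rows --pt "0 0 -1 0 1" --pt "0 0 -1 0 1" --pt "0 0 -1 0 1" --pt "0 0 -1 0 1" --pt "0 0 0 0 1" --pt "0 0 0 0 1"

```text
time_s: 3.4
ee_pos: [539.3, -172.0, 73.8]
ee_rot: [180.0, 0.0, 13.6]
force: [0.5, 0.1, 0.3]
gripper_width: 0.5
```

Request:
play_rows --pt "0 0 -1 0 1" --pt "0 0 0 0 1" --pt "0 0 0 0 1"

```text
time_s: 3.78
ee_pos: [539.3, -172.0, 72.8]
ee_rot: [180.0, 0.0, 13.6]
force: [0.2, 0.1, 0.3]
gripper_width: 0.5
```

Request:
play_rows --pt "0 0 -1 0 1" --pt "0 0 0 0 1" --pt "0 0 0 0 1"

```text
time_s: 4.15
ee_pos: [539.3, -172.0, 71.8]
ee_rot: [180.0, -0.0, 13.6]
force: [0.2, -1.1, -0.0]
gripper_width: 0.6
```

Request:
play_rows --pt "0 0 -1 0 1" --pt "0 0 0 0 1" --pt "0 0 0 0 1"

```text
time_s: 4.53
ee_pos: [539.3, -172.0, 70.7]
ee_rot: [180.0, 0.0, 13.6]
force: [0.1, -0.3, -0.3]
gripper_width: 0.3
```

Request:
play_rows --pt "0 0 -1 0 1" --pt "0 0 0 0 1" --pt "0 0 0 0 1"

```text
time_s: 4.9
ee_pos: [539.3, -172.0, 69.8]
ee_rot: [180.0, 0.0, 13.6]
force: [-0.2, -0.2, -0.0]
gripper_width: 0.3
```

```bash
python3 - <<'E'
from h import *
import cv2
print(env.state()['effort'],env.state()['force'])
w=env.grab_frame("wrist")[:,:,::-1]
s=env.grab_frame("scene")[:,:,::-1]
a=cv2.resize(w[100:300,200:440],None,fx=3,fy=2.5)[:, :720]
cv2.imwrite("pics/w2.png",a)
cv2.imwrite("pics/s2.png",cv2.resize(s[130:260,200:380],None,fx=4,fy=4))
E
```

```text
[ 4.93227253e-05 -4.28987432e+01 -1.92953163e+01  5.78250457e-02
 -4.42467537e-02 -3.13224280e-05] [-0.16472702 -0.1713765  -0.03727535]
```

View pics/w2.png

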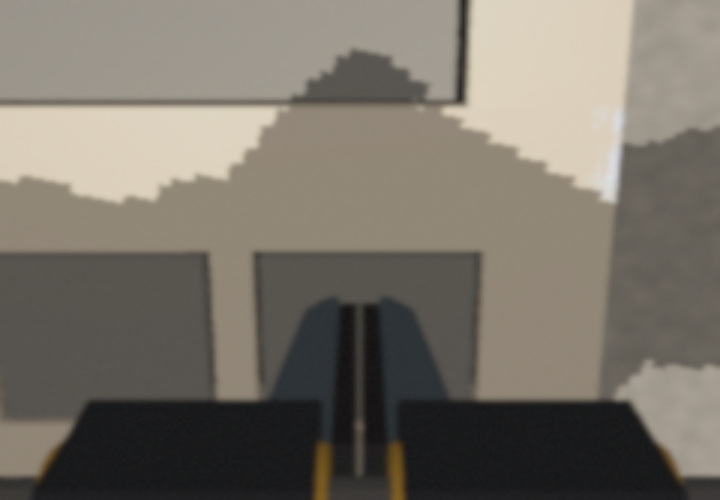

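View pics/s2.png

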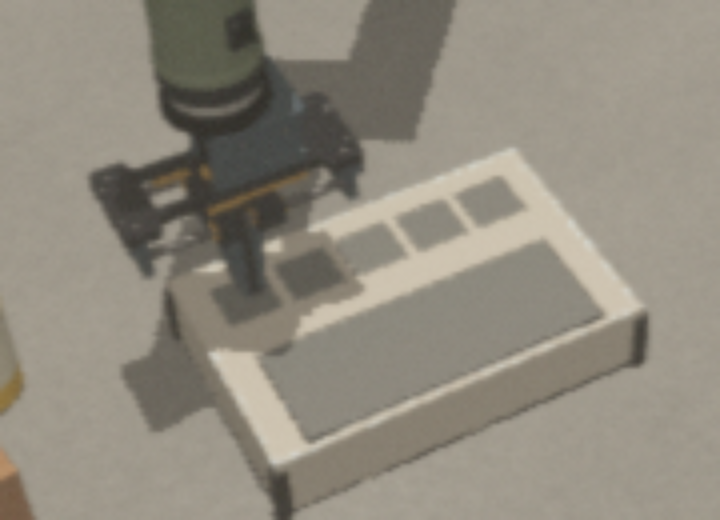

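The fingertips sit centred over cap1 with no force yet, so they are not touching. I'll keep lowering in 1 mm steps.

Request:
play_rows --pt "0 0 -1 0 1" --pt "0 0 0 0 1" --pt "0 0 0 0 1"

```text
time_s: 5.38
ee_pos: [539.3, -172.0, 68.8]
ee_rot: [180.0, -0.0, 13.6]
force: [0.1, -0.0, -0.5]
gripper_width: 0.3
```

Request:
play_rows --pt "0 0 -1 0 1" --pt "0 0 0 0 1" --pt "0 0 0 0 1"

```text
time_s: 5.75
ee_pos: [539.3, -172.0, 67.7]
ee_rot: [180.0, 0.0, 13.6]
force: [0.1, 0.3, -0.1]
gripper_width: 0.6
```

Request:
play_rows --pt "0 0 -1 0 1" --pt "0 0 0 0 1" --pt "0 0 0 0 1"

```text
time_s: 6.12
ee_pos: [539.3, -172.0, 66.8]
ee_rot: [180.0, -0.0, 13.6]
force: [0.2, -0.4, -0.2]
gripper_width: 0.3
```

```bash
python3 - <<'E'
from h import *
import cv2
c=env.calibration("wrist");H=c['hand_eye']
for x in(8,11,16):
  for v in (218,221):
    d=H[:3,:3]@np.array([0,(v-c['cy'])/c['fy'],1.]);o=H[:3,3]
    print(x,v,o+d*(x-o[0])/d[0])
w=env.grab_frame("wrist")[:,:,::-1]
cv2.imwrite("pics/w3.png",cv2.resize(w[150:270,240:400],None,fx=5,fy=5,interpolation=cv2.INTER_CUBIC))
E
```

```text
8 218 [ 8.         -1.56060405 15.15576166]
8 221 [ 8.         -1.56065244 10.40967016]
11 218 [11.         -1.56360874  7.52231625]
11 221 [11.         -1.56365522  2.96303077]
16 218 [16.         -1.56861655 -5.20009278]
16 221 [16.         -1.56865986 -9.44803487]
```

View pics/w3.png

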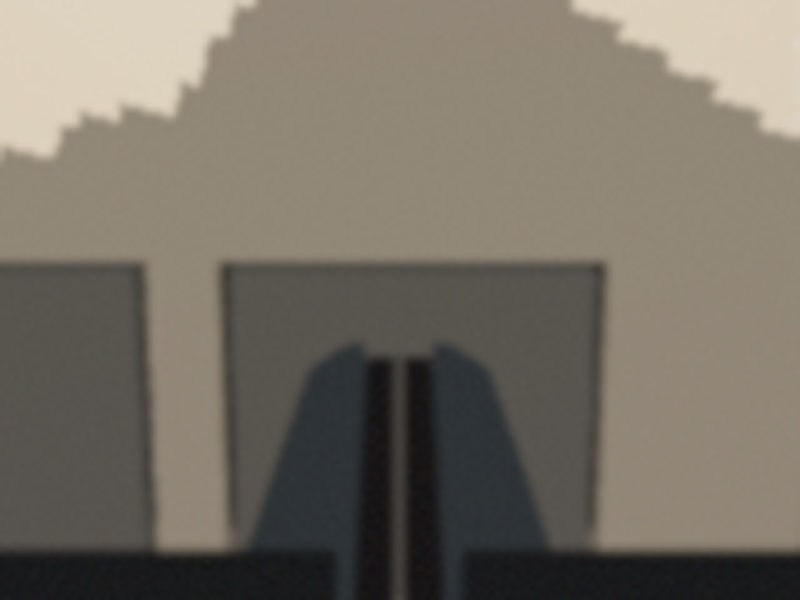

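```bash
python3 - <<'E'
from h import *
import cv2
s=env.state();p=s['ee_pos'];print(s['force'],s['effort'])
c=env.calibration("scene")
im=env.grab_frame("scene")[:,:,::-1]
x0,y0,f=225,165,10
a=cv2.resize(im[y0:y0+60,x0:x0+75],None,fx=f,fy=f,interpolation=cv2.INTER_CUBIC)
cy,sy=np.cos(np.radians(13.6)),np.sin(np.radians(13.6))
for X in(-16,16):
  for Y in (-13.5,13.5):
    for z,col in((14,(0,0,255)),(4,(0,255,0))):
      P=p+np.array([cy*X-sy*Y,sy*X+cy*Y,-z]);q=c['R']@P+c['t']
      u=c['fx']*q[0]/q[2]+c['cx'];v=c['fy']*q[1]/q[2]+c['cy']
      cv2.circle(a,(int((u-x0+.5)*f),int((v-y0+.5)*f)),3,col,-1)
cv2.imwrite("pics/s3.png",a)
E
```

```text
[-0.28298584 -0.35223715  0.30870322] [-8.04612173e-04 -4.29700541e+01 -1.91929632e+01  5.74596017e-02
 -4.48632671e-02 -2.74634988e-05]
```

View pics/s3.png

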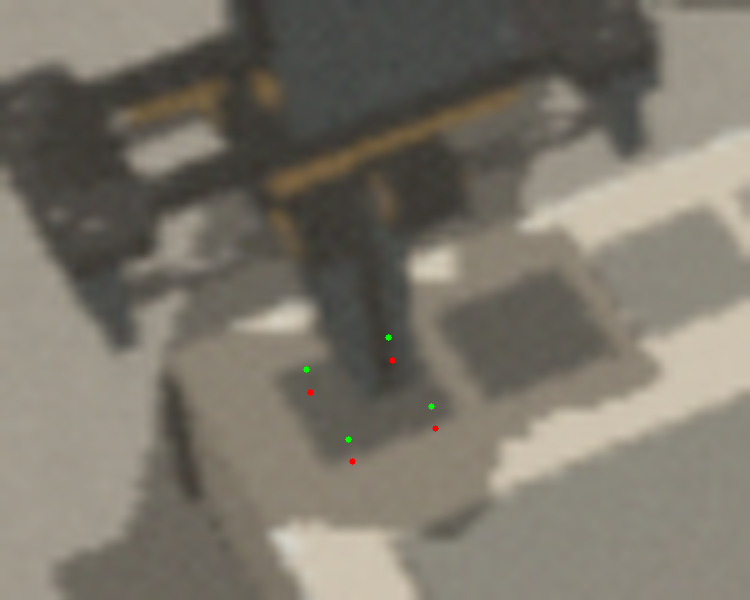

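The scene crop shows the tips ending around (378,392), a bit higher than the nominal projection, and the force reading is still zero. I'll keep stepping down gently.

Request:
play_rows --pt "0 0 -1 0 1" --pt "0 0 0 0 1" --pt "0 0 0 0 1"

```text
time_s: 6.6
ee_pos: [539.2, -172.0, 65.8]
ee_rot: [180.0, 0.0, 13.6]
force: [0.3, 0.3, -0.0]
gripper_width: 0.1
```

Request:
play_rows --pt "0 0 -1 0 1" --pt "0 0 0 0 1" --pt "0 0 0 0 1"

```text
time_s: 6.98
ee_pos: [539.3, -172.0, 64.8]
ee_rot: [180.0, 0.0, 13.6]
force: [-0.4, -0.3, -0.3]
gripper_width: 0.7
```

Request:
play_rows --pt "0 0 -1 0 1" --pt "0 0 0 0 1" --pt "0 0 0 0 1"

```text
time_s: 7.35
ee_pos: [539.3, -172.0, 63.7]
ee_rot: [180.0, 0.0, 13.6]
force: [0.2, -0.0, -0.0]
gripper_width: 0.1
```

Request:
play_rows --pt "0 0 -1 0 1" --pt "0 0 0 0 1"

```text
time_s: 7.6
ee_pos: [539.2, -172.0, 62.7]
ee_rot: [-180.0, 0.0, 13.6]
force: [-0.9, -0.5, 0.8]
gripper_width: 0.2
```

Request:
play_rows --pt "0 0 -1 0 1" --pt "0 0 0 0 1"

```text
time_s: 7.85
ee_pos: [539.2, -172.0, 61.7]
ee_rot: [180.0, 0.0, 13.6]
force: [-0.1, -0.2, 0.5]
gripper_width: 0.5
```

Request:
play_rows --pt "0 0 -1 0 1" --pt "0 0 0 0 1"

```text
time_s: 8.1
ee_pos: [539.2, -172.0, 60.7]
ee_rot: [180.0, 0.0, 13.6]
force: [0.1, 0.2, -0.5]
gripper_width: 0.8
```

```bash
python3 - <<'E'
from h import *
import cv2
print(env.state()['force'])
w=env.grab_frame("wrist")[:,:,::-1]
cv2.imwrite("pics/w4.png",cv2.resize(w[150:270,240:400],None,fx=5,fy=5,interpolation=cv2.INTER_CUBIC))
im=env.grab_frame("scene")[:,:,::-1]
cv2.imwrite("pics/s4.png",cv2.resize(im[165:225,225:300],None,fx=10,fy=10,interpolation=cv2.INTER_CUBIC))
E
```

```text
[ 0.0525249   0.23591384 -0.45487151]
```

View pics/w4.png

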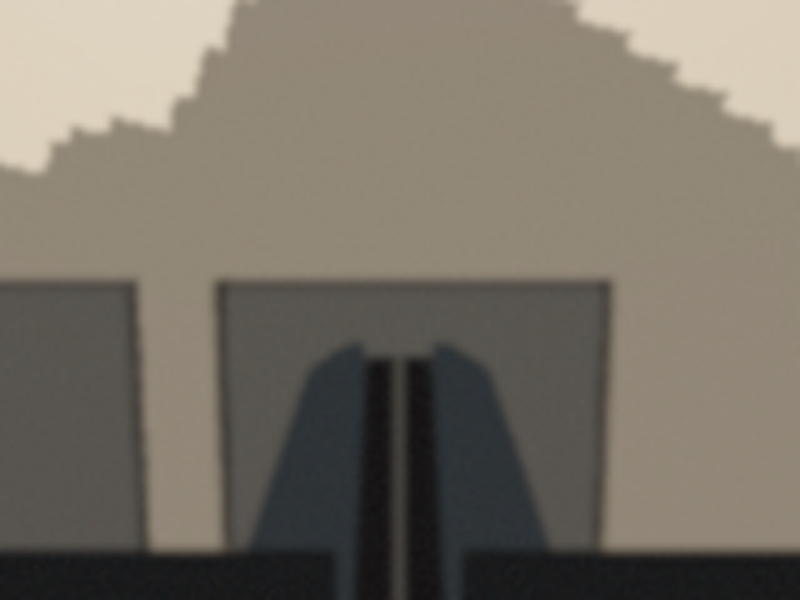

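View pics/s4.png

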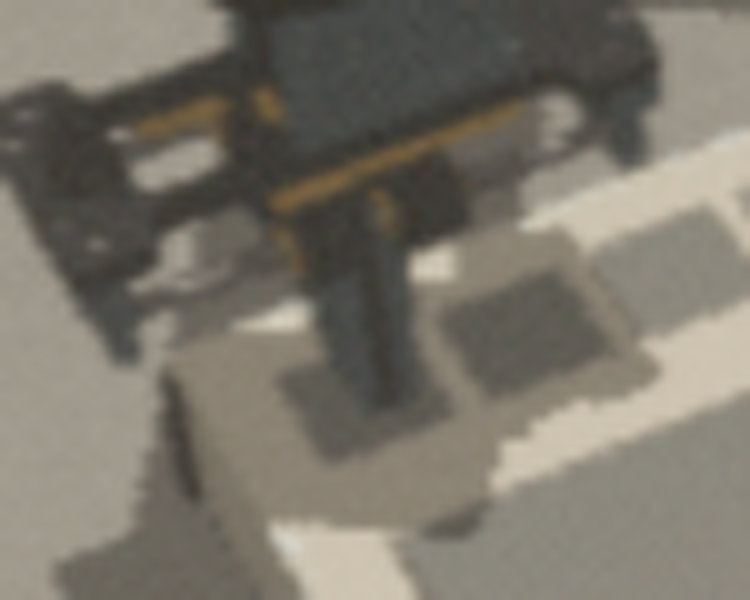

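Request:
play_rows --pt "0 0 -1 0 1" --pt "0 0 0 0 1"

```text
time_s: 8.45
ee_pos: [539.2, -172.0, 59.7]
ee_rot: [-180.0, 0.0, 13.6]
force: [0.9, -1.4, 0.1]
gripper_width: 0.7
```

Request:
play_rows --pt "0 0 -1 0 1" --pt "0 0 0 0 1"

```text
time_s: 8.7
ee_pos: [539.2, -172.0, 58.7]
ee_rot: [180.0, 0.0, 13.6]
force: [0.8, -0.4, -0.4]
gripper_width: 0.6
```

Request:
play_rows --pt "0 0 -1 0 1" --pt "0 0 0 0 1"

```text
time_s: 8.95
ee_pos: [539.2, -172.0, 57.7]
ee_rot: [-180.0, 0.0, 13.6]
force: [-0.3, -0.6, 1.3]
gripper_width: 0.4
```

Request:
play_rows --pt "0 0 -1 0 1" --pt "0 0 0 0 1"

```text
time_s: 9.2
ee_pos: [539.2, -172.0, 56.7]
ee_rot: [180.0, 0.0, 13.6]
force: [-0.6, 0.5, 0.3]
gripper_width: 0.1
```

```bash
python3 - <<'E'
from h import *
import cv2
print(env.state()['force'],env.state()['effort'])
im=env.grab_frame("scene")[:,:,::-1]
cv2.imwrite("pics/s5.png",cv2.resize(im[165:225,225:300],None,fx=10,fy=10,interpolation=cv2.INTER_CUBIC))
E
```

```text
[-0.64611176  0.47606733  0.31631239] [-3.22414708e-04 -4.32005739e+01 -1.88336545e+01  5.64910483e-02
 -5.13512234e-02  6.70367945e-05]
```

View pics/s5.png

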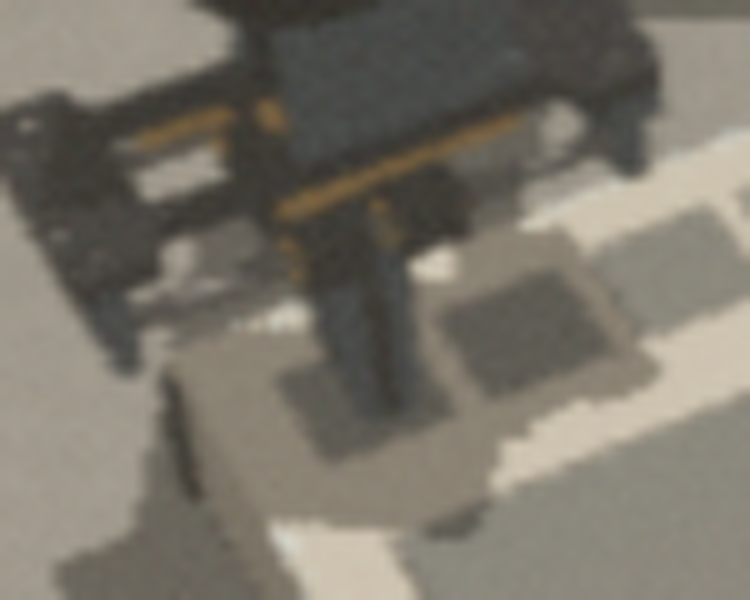

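The wrist geometry puts the front of the closed tips about 6 mm *behind* the TCP. That would mean closing retracts them, with contact expected at a TCP height of about 53–54 mm. I'll continue on that basis.

Request:
play_rows --pt "0 0 -1 0 1" --pt "0 0 0 0 1"

```text
time_s: 9.5
ee_pos: [539.2, -172.0, 55.7]
ee_rot: [-180.0, 0.0, 13.6]
force: [0.7, 0.3, -0.1]
gripper_width: 0.0
```

Request:
play_rows --pt "0 0 -1 0 1" --pt "0 0 0 0 1"

```text
time_s: 9.75
ee_pos: [539.2, -172.0, 54.7]
ee_rot: [-180.0, 0.0, 13.6]
force: [-0.3, -0.6, 0.0]
gripper_width: 0.7
```

Request:
play_rows --pt "0 0 -1 0 1" --pt "0 0 0 0 1"

```text
time_s: 10.0
ee_pos: [539.2, -172.0, 53.7]
ee_rot: [-180.0, 0.0, 13.6]
force: [-0.8, 0.2, 0.2]
gripper_width: 0.3
```

Request:
play_rows --pt "0 0 -1 0 1" --pt "0 0 0 0 1"

```text
time_s: 10.25
ee_pos: [539.2, -172.0, 52.7]
ee_rot: [-180.0, 0.0, 13.6]
force: [0.9, -0.5, -1.1]
gripper_width: 0.5
```

Request:
play_rows --pt "0 0 -1 0 1" --pt "0 0 0 0 1"

```text
time_s: 10.5
ee_pos: [539.3, -172.0, 51.9]
ee_rot: [180.0, -0.0, 13.6]
force: [-2.0, -0.2, 1.3]
gripper_width: 0.4
```

Request:
play_rows --pt "0 0 -1 0 1" --pt "0 0 0 0 1"

```text
time_s: 10.75
ee_pos: [539.3, -172.1, 50.9]
ee_rot: [180.0, -0.0, 13.6]
force: [-1.2, -0.1, 2.9]
gripper_width: 0.5
```

```bash
python3 - <<'E'
from h import *
import cv2
print(env.state()['force'],env.state()['effort'])
w=env.grab_frame("wrist")[:,:,::-1]
cv2.imwrite("pics/w6.png",w)
im=env.grab_frame("scene")[:,:,::-1]
cv2.imwrite("pics/s6.png",cv2.resize(im[165:225,225:300],None,fx=10,fy=10,interpolation=cv2.INTER_CUBIC))
E
```

```text
[-1.17434438 -0.12276276  2.91509065] [ 1.99681451e-01 -4.19658709e+01 -1.82724881e+01  1.44873303e-01
 -2.68707331e-01  1.89673860e-04]
```

View pics/s6.png

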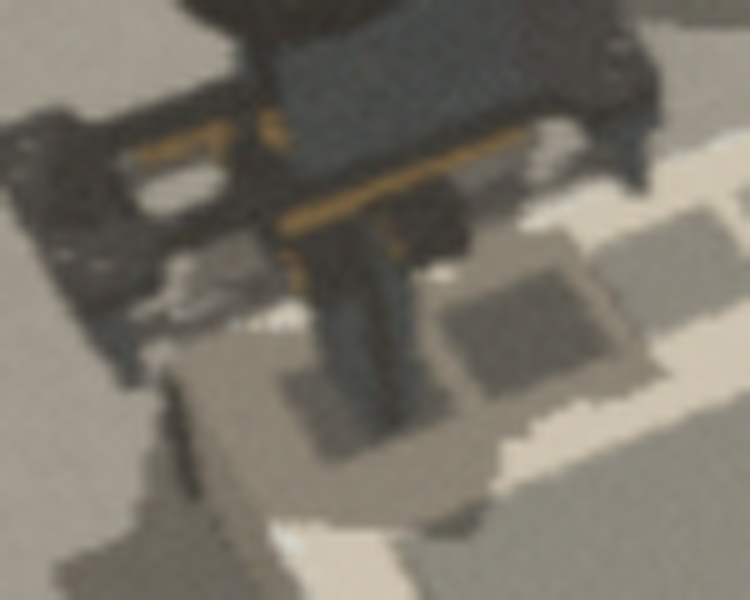

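View pics/w6.png

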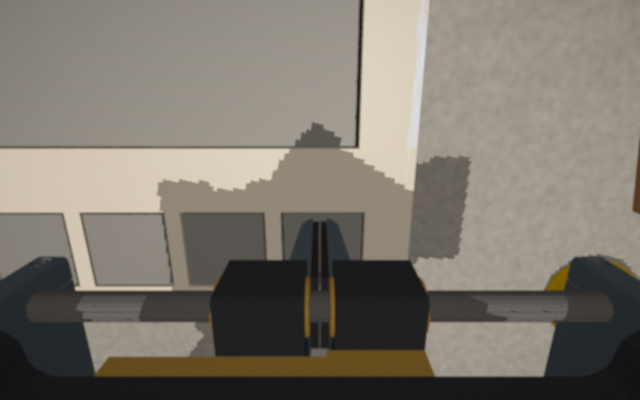

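Request:
play_rows --pt "0 0 -1 0 1" --pt "0 0 0 0 1"

```text
time_s: 11.1
ee_pos: [539.3, -172.1, 49.9]
ee_rot: [180.0, -0.0, 13.6]
force: [-1.8, 0.6, 4.5]
gripper_width: 0.6
```

Request:
play_rows --pt "0 0 -1 0 1" --pt "0 0 0 0 1"

```text
time_s: 11.35
ee_pos: [539.4, -172.0, 48.7]
ee_rot: [180.0, -0.0, 13.6]
force: [-0.6, 0.1, 3.6]
gripper_width: 0.5
```

Request:
play_rows --pt "0 0 -1 0 1" --pt "0 0 0 0 1"

```text
time_s: 11.6
ee_pos: [539.4, -172.0, 47.8]
ee_rot: [180.0, -0.0, 13.6]
force: [-0.5, -0.2, 4.5]
gripper_width: 0.4
```

```bash
python3 - <<'E'
from h import *
import cv2
print(env.state()['force'],env.state()['effort'])
w=env.grab_frame("wrist")[:,:,::-1]
cv2.imwrite("pics/w7.png",w)
E
```

```text
[-0.53293211 -0.19415101  4.46875634] [ 1.31286448e-01 -4.12763751e+01 -1.76309896e+01  1.24606350e-01
 -2.41353605e-01  1.14015827e-04]
```

View pics/w7.png

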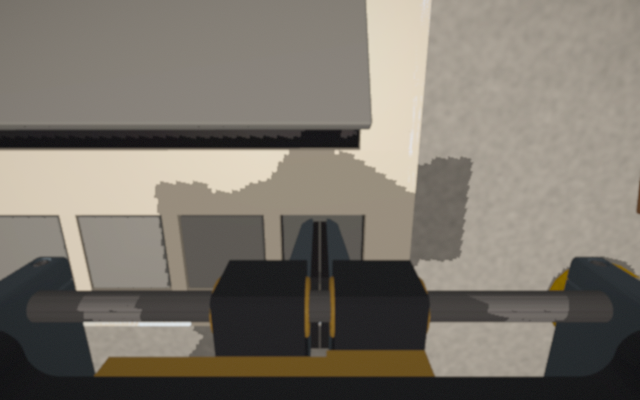

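The wrist view shows the cover's near edge lifted, with a dark gap at rows 128–148, so cap1 is the catch. I'll retract straight up.

Request:
play_rows --pt "0 0 2 0 1" --pt "0 0 4 0 1" --pt "0 0 8 0 1" --pt "0 0 15 0 1" --pt "0 0 20 0 1" --pt "-5 0 20 0 1" --pt "-10 0 20 0 1" --pt "-20 0 20 0 1" --pt "-40 0 10 0 1" --pt "-40 0 0 0 1" --pt "-30 0 0 0 1" --pt "-10 0 0 0 1" --pt "0 0 0 0 1" --pt "0 0 0 0 1" --pt "0 0 0 0 1" --pt "0 0 0 0 1"

```text
time_s: 13.65
ee_pos: [384.8, -172.0, 166.6]
ee_rot: [-180.0, 0.0, 13.6]
force: [1.5, -0.2, 0.4]
gripper_width: 0.5
```

```bash
python3 - <<'E'
from h import *
import cv2
print(env.state()['force'],env.state()['time_s'])
w=env.grab_frame("wrist");s=env.grab_frame("scene");t=env.grab_frame("top")
cv2.imwrite("pics/w8.png",w[:,:,::-1])
cv2.imwrite("pics/s8.png",s[:,:,::-1]);cv2.imwrite("pics/t8.png",t[:,:,::-1])
E
```

```text
[ 1.50777549 -0.199338    0.36672473] 13.65
```

View pics/w8.png

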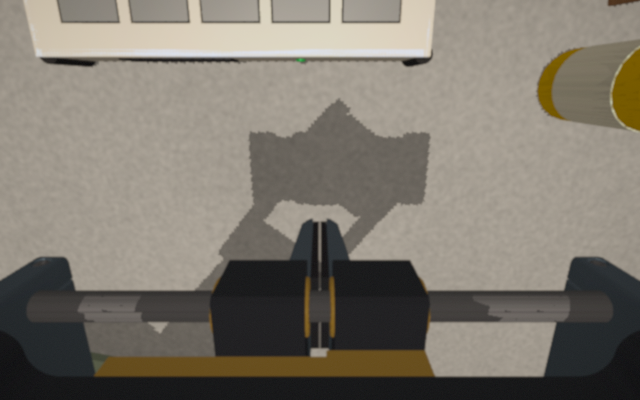

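View pics/s8.png

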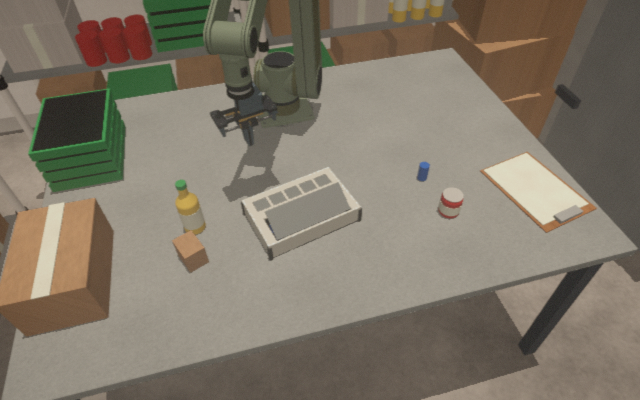

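View pics/t8.png

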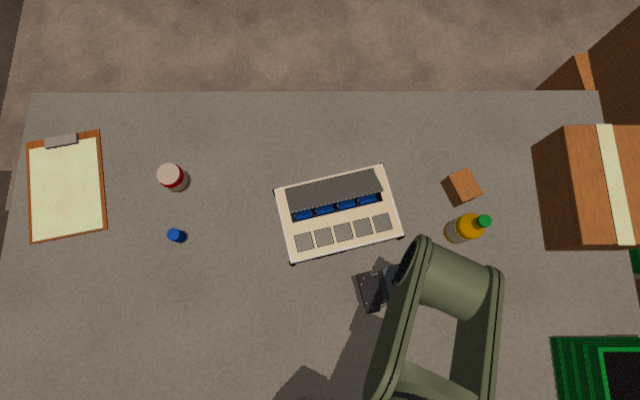

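The top view shows the cover standing open with the blue cells visible at (335,208). Cap1 looks level with the other caps. The bottle, carton, tin and cell have not moved, and the gripper is well clear, so I'll hand it in.

```bash
python3 - <<'E'
from h import *
s=env.state();print(s['force'],abs(s['qvel']).max(),s['time_s'])
env.job_done()
E
```

```text
[-0.20765845  0.70905682  0.87391117] 0.21260564557007564 13.8
the job is handed in; nothing more can be done
```

The cover is open: cap1, the first cap from the recorder's -y end, is the catch. I felt it with closed fingertips and pressed it about 4–5 mm, with up to about 4.5 N upward on the tool. The grey cover sprang open by itself, so I backed the fingers straight up and clear. I handed the job in at 13.8 s.

- **Last checks:** the final pictures show the cover standing open. The bottle, carton, tin and cell are where they were, and the arm touches nothing, with only noise of about 1 N on the force reading.
- **Catch return:** I could only judge this by eye. Cap1 looks level with the other caps.
- **One disagreement:** first contact came with the TCP at about 52 mm, not the 74 mm I expected from the stated 14 mm fingertip length. With the fingers closed, the tips appear to sit about 8 mm behind the TCP. I found the contact by lowering in 1 mm steps.

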